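Float the inspection camera boom at its focus mark

TASK

Take hold of the red grip of the hand lever on the inspection camera stand and, working the camera boom through that lever only, ease the boom up off its lower stop until its yellow pointer stands level with the red clip on the scale post, and keep the pointer within 2 cm of the clip's height for six seconds at a stretch without ever touching the boom or camera. The boom is top-heavy and floats on the lever's spring, so it will not stay by itself: let it neither swing fast nor run up to its upper stop, and leave the screwdriver, jar and tray alone. Finish while still gripping the lever and holding the pointer quietly at the clip.

Things in the scene. Friction and masses are not known exactly. Their poses are not given: they have to be found in the camera images.
- stand: Fixed camera stand. Origin on the bench below the boom pivot; x along the pivot axis, y towards camera and scale post, z up. Base plate x -80 to 80, y -205 to 415, 15 mm thick. Column x -61 to -26, y +-45, to z 210; black spring drum, diameter 92, x -91 to -61. Boom stops: two posts at y +-120, 148 tall. White scale post 14 mm square at y 388, to z 315.
- pivot (a point): Point on the common pivot axis of boom and hand lever, in the boom's middle plane, 185 mm above the stand's origin; the axis runs along stand x. A torsion spring in the drum joins lever and boom: torque on the boom = 0.30 N m/rad x (lever angle - boom angle).
- boom: Rocking boom, 30 mm square bar along stand y from -210 to 235 mm, and all it carries. Origin at the pivot; axes as the stand's when level. Turns about stand x, positive = camera up, stops at -0.26 (rests there at the start) and +0.26 rad. Inertia with all parts 0.103 kg m2, bearing damping 0.025 N m s/rad. Top-heavy: gravity adds +0.435 N m per rad of boom angle, so unstable, time constant 0.9 s.
- camera: Black camera with lens and white light ring at the boom's +y end, 62 x 62 x 88 mm, its centre 265 mm from the pivot axis, top 72 mm above the axis, ring 52 mm below. Origin at the pivot, axes as the boom's. Nominal 0.80 kg, unknown within 5 %: with 0.80 kg the boom balances level at a lever angle of +0.15 rad; each 1 % more mass needs 0.07 rad more.
- counterweight (a point): Centre of the dark steel counterweight on the -y end of the boom, 84 mm diameter, 50 mm long, 165 mm from the pivot axis, 1.30 kg, fixed to the boom.
- pointer_tip (a point): Tip of the yellow pointer on the boom, 345 mm from the pivot axis: its height above the axis is 345 mm x sin(boom angle).
- clip: Red clip 40 x 24 x 16 mm fixed on the scale post just beyond the pointer tip, 388 mm from the pivot axis. Origin in its middle, at the height the pointer must show (varies, up to 22 mm above or below the pivot axis). Axes as the stand's.
- lever (a joint): Hand lever angle about the pivot axis, rad: 0 = upright, range -0.8 to 0.8, positive = its top leans to stand -y (away from the camera), which winds the spring to lift the camera. Starts between -0.65 and -0.35. Stays where it is left (friction 0.30 N m); moving it takes about 5 N at the grip.
- handle: Red round grip of the lever, 22 mm diameter, 72 mm long along stand x, revolving freely on its pin. Origin at its middle, in the stand's frame x -144, y -130 sin(lever), z 185 + 130 cos(lever) mm. The lever arm (18 mm wide, x -105 to -95) goes down to the axis from its +x end; the rest is free to be pinched from above, fingers closing along stand y.
- screwdriver: Loose screwdriver 160 mm long lying on the bench, origin near its middle, x towards its tip; leave alone.
- swab_jar: Loose jar, 60 mm diameter, 85 mm tall; origin under its centre; leave alone.
- parts_tray: Loose blue open tray 110 x 80 x 35 mm; origin under its centre; leave alone.

How it is judged:
By the outcome, as a careful person would: the job done as asked, in the order asked, and still so for the second after the job is handed in, while the arm keeps its last pose, push and grip.
It also fails if it takes over 61 s, if anything falls off the work surface, if the arm or the gripper's body presses on something with over 40 N, if the wrist force passes 120 N, or if a joint passes its speed limit or range.

ROBOT

A 6-joint arm with a two-finger parallel gripper is mounted at the origin on the work surface. World frame = base frame: x ahead of the robot, y to its left, z up, the work surface at z = 0. Lengths are in m, angles in rad, forces in N, time in s.
With the tool pointing down it reaches from about 0.375 to 0.975 m from the base axis. Payload 3.8 kg.
Tool frame: the origin (TCP) lies midway between the tips of the shut fingers; the grasp point (between the pads) lies 19 mm behind it; z points along the fingers, y is the line along which they close (so a half turn about z gives the same grasp; the last joint's range is limited). The gripper opens to 85 mm and grips with 20 to 120 N. Pads are 22 mm wide; open, the fingers measure 114 mm over their backs; the gripper's body (76 mm by 85 mm) begins 54 mm behind the grasp point. The pads swing forward as they close: fully open they stand 13 mm farther back than shut.
Start: joints at [1.252, 0.264, 1.604, -0, 1.274, -0.037], TCP at [0.188, 0.648, 0.231] pointing down, gripper open.
Joint ranges: [-2.63, 2.63], [-0.94, 2.18], [0.31, 2.57], [-1.31, 4.45], [0, 2.66], [-2.55, 2.55]. Speed limits (rad/s): [2.57, 2.57, 3.14, 3.14, 3.14, 3.14].

INTERFACE

Orientations are given as a rotation vector (axis times angle).
In Python, from workcell import * gives the robot as it stands. The module is installed in compiled form; this text tells all that it offers.
- The arm moves only by the tool apply_moves, never from a script. Its arguments are lists of equal length, an entry for each row: "fingers": the opening, from 0 (shut) to 1 (fully open); "travel": the shift along the tool's x, y, z normalised to -1 to 1, where 1 is 0.05 m, a list of three; "rotation": the turn, a rotation vector about the tool's x, y, z normalised to -1 to 1, where 1 is 6 degrees, a list of three. In form: {"fingers": [fingers, ...], "travel": [[dx, dy, dz], ...], "rotation": [[ax, ay, az], ...]}. A call has 1 to 12 rows; each row shifts and turns the commanded pose from where the row before left it, along the tool's axes as they then stand; what a row does not reach is not made up. A row lasts 1/10 s, in which the tool goes at most 50 mm and 8.59 degrees, less where a joint would pass 70% of its speed; a pose out of reach is approached as far as the arm can. A call with a number of a shift or a turn outside -1 to 1 is refused whole. A call with a gripper value outside its range is refused whole. The fingers move at their own pace and stop on an object; "newtons" is the grip in N (left out, the last holds). Time passes only in rows, so rows that do not move let the fingers close. It gives the time, the measured TCP pose, the force, the opening and the grip force at its end, in the units of the state.
- read_state(): the state, without advancing time (a new reading comes with each control period).
- read_camera(name): name is "scene" or "side" or "wrist"; returns a dict with "image" (400x640x3 uint8, red, green, blue), "fx", "fy", "cx", "cy" (pixels), "k1" (the pictures are not rectified: a ray, as slopes to the right and down, at radius r is drawn at 1 + k1 r^2 times it, then the intrinsics apply), "extrinsics" (4x4, takes a point from world to camera coordinates). Camera axes: x right, y down, z forward; pixel columns grow to the right and rows downward; lengths in m; the calibration is good to about 2 mm. A picture is of the moment at which its call begins. There is no depth.
- finish_job(): hands the job in; it is judged then, once.
Trained networks look in the newest picture that a camera, given by its name, has taken for a name from the list of things; names that differ only in an ending like _2 or _b are one class to them, and where a whole thing is asked for, a point or a joint stands for the part that bears it (a point fixed in the world has none). Each returns a list of dicts, best first, with "p" (0 to 1); they miss things now and then, are a little off and sometimes report something else, mostly with a low value. They report only what shows in the picture. A call takes as long as a camera call.
- regions_of(camera, name): "mask" (400x640 bool, what is visible of it) and "bbox" ([left, top, width, height] in pixels, round what is visible of it).
- tip_of(camera, name): "location" ([column, row] in pixels: a listed point, or the origin of a listed thing).
The state is a dict: "time": time; "q": joint angles; "joint_vel": joint speeds; "joint_torque": joint torques, N m; "tool_pos": TCP position; "tcp_rot": TCP orientation; "wrist_force": force on the tool from outside, world axes, zero at the start; "torque": the same for the moment, N m; "width": opening from 0.0 (shut) to 1.0 (fully open); "grip_force": force on a finger pad.
Only numpy, scipy, OpenCV 4.12 (cv2) and the standard library are available. Lean on these libraries where they do the work, as an engineer would, in place of code of your own. Each camera call takes 0.05 s, during which the arm holds its last target. There are 200 camera calls.

## Working session

There is one attempt and no reset: what is moved stays moved. The work goes in short steps, Python scripts to look and compute and a tool call to move; the robot and the scene stay as the last step left them, time stands still between calls to the robot, and variables do not carry over. Pictures are saved under pics/ and viewed, at most 10 in all, crops included, and the job is handed in when it is done.

Besides the shell and the picture viewer there is one more tool, called as name(argument=value, ...) on one line, values as JSON. apply_moves: Moves the arm, as the interface text tells. Scaled input: -1 to 1 covers 0.05 m each way for a shift and 6 degrees each way for a turn. Its arguments: {"type":"object","properties":{"fingers":{"type":"array","items":{"type":"number"}},"travel":{"type":"array","items":{"type":"array","items":{"type":"number"}}},"rotation":{"type":"array","items":{"type":"array","items":{"type":"number"}}},"newtons":{"type":"number"}},"required":["fingers","travel","rotation"]}

```bash
mkdir -p pics; cat > h.py <<'E'
from workcell import *
import numpy as np, cv2
from scipy.optimize import least_squares
from scipy.spatial.transform import Rotation as R
def cam(n):
    c=read_camera(n); return c
def proj(c,P):
    P=np.atleast_2d(P); E=np.array(c["extrinsics"]); q=P@E[:3,:3].T+E[:3,3]
    s=q[:,:2]/q[:,2:]; s=s*(1+c["k1"]*(s**2).sum(1,keepdims=True))
    return s*[c["fx"],c["fy"]]+[c["cx"],c["cy"]]
def save(c,f): cv2.imwrite("pics/"+f,c["image"][:,:,::-1])
E
python3 - <<'E'
from h import *
import pickle
s=read_state();print(s)
D={}
for n in ("scene","side","wrist"):
    c=cam(n);save(c,n+"0.png");D[n]=c
    for t in ("stand","pivot","boom","camera","counterweight","pointer_tip","clip","lever","handle","screwdriver","swab_jar","parts_tray"):
        r=tip_of(n,t); print(n,t,[(np.round(x["location"],1).tolist(),round(x["p"],2)) for x in r[:2]])
        D[n,t]=r
    print(np.linalg.inv(c["extrinsics"])[:3,3])
pickle.dump(D,open("d0.pkl","wb")); print(read_state()["time"])
E
```

```text
{'time': 0.0, 'q': array([ 1.25212426e+00,  2.64756916e-01,  1.60538722e+00, -6.93794014e-06,
        1.27369490e+00, -3.69341381e-02]), 'joint_vel': array([ 0.00155414,  0.00085878, -0.00103555, -0.00050008, -0.00017018,
       -0.00119707]), 'joint_torque': array([-2.63662630e-03, -5.15094566e+01, -3.67320979e+01, -3.01265436e-04,
        1.28016292e-02,  1.15633250e-05]), 'tool_pos': array([0.18746253, 0.64768014, 0.22995235]), 'tcp_rot': array([-0.44103237, -3.11008481,  0.0034744 ]), 'wrist_force': array([ 0.16804694, -0.30160494,  0.53829   ]), 'torque': array([-0.02141501, -0.00878548, -0.01260194]), 'grip_force': 0.0, 'width': 1.001932318971982}
scene stand [([308.7, 319.1], 0.98)]
scene pivot [([308.0, 270.3], 0.7), ([360.2, 194.2], 0.7)]
scene boom [([309.8, 321.2], 0.74), ([307.0, 270.7], 0.56)]
scene camera []
scene counterweight [([251.3, 286.2], 0.69)]
scene pointer_tip [([391.1, 227.0], 0.55)]
scene clip [([403.4, 185.9], 0.68)]Traceback (most recent call last):
  File "<stdin>", line 8, in <module>
ValueError: it knows: boom, camera, clip, counterweight, handle, parts_tray, pivot, pointer_tip, screwdriver, stand, swab_jar
```

```bash
python3 - <<'E'
from h import *
import pickle
D={}
for n in ("scene","side","wrist"):
    c=cam(n);save(c,n+"1.png");D[n]=c
    for t in ("stand","pivot","counterweight","pointer_tip","clip","handle"):
        r=tip_of(n,t); print(n,t,[(np.round(x["location"],1).tolist(),round(x["p"],2)) for x in r[:2]])
        D[n,t]=r
    print(np.linalg.inv(c["extrinsics"])[:3,3])
pickle.dump(D,open("d0.pkl","wb")); print(read_state()["time"])
cv2.imwrite("pics/both.png",cv2.resize(np.vstack([D["scene"]["image"],D["side"]["image"]])[:,:,::-1],(480,600)))
E
```

```text
scene stand [([309.6, 320.1], 0.93)]
scene pivot [([307.5, 269.7], 0.94)]
scene counterweight [([250.5, 283.7], 0.94)]
scene pointer_tip [([392.4, 228.5], 0.63)]
scene clip [([404.9, 188.3], 0.48)]
scene handle [([277.6, 190.8], 0.61), ([309.4, 270.1], 0.44)]
[ 1.03614242 -0.75845258  0.89093136]
side stand [([299.1, 230.3], 0.72)]
side pivot [([296.6, 176.9], 0.79), ([343.0, 159.5], 0.75)]
side counterweight [([316.1, 137.8], 0.84)]
side pointer_tip [([248.0, 276.2], 0.98)]
side clip [([227.5, 261.3], 0.77)]
side handle [([341.5, 159.2], 0.63)]
[0.4569744  0.77199243 0.72645563]
wrist stand []
wrist pivot []
wrist counterweight []
wrist pointer_tip []
wrist clip []
wrist handle []
[0.11542265 0.66920166 0.37567779]
1.45
```

View pics/scene1.png

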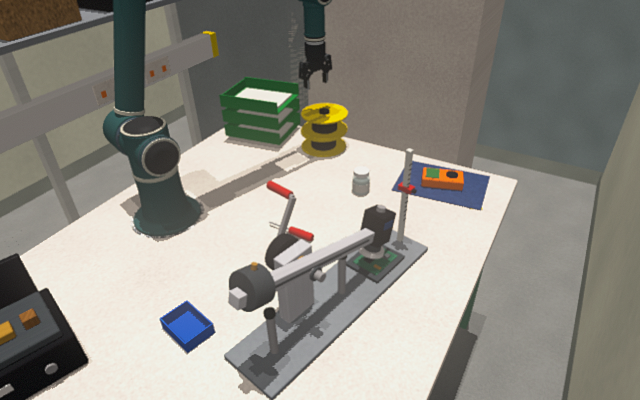

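View pics/side1.png

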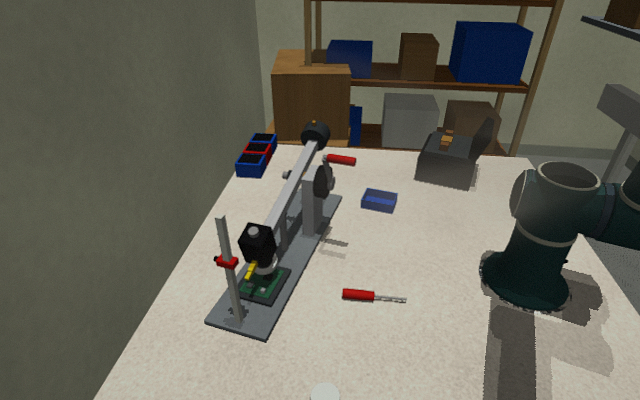

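The scene view has the grip at about (280,188), with the lever arm coming off its right end. The screwdriver is at (300,234) and the clip at (406,188). In the side view the grip is at (341,159), the clip at (227,261) and the screwdriver at (358,295). Next I'll fit the stand model to both views.

```bash
cat >> h.py <<'E'
def red(c,u,v,r=18):
    im=c["image"].astype(int); m=(im[:,:,0]>110)&(im[:,:,1]<60)&(im[:,:,2]<70)
    n,l,s,ce=cv2.connectedComponentsWithStats(m.astype(np.uint8))
    best=[(np.hypot(*(ce[i]-[u,v])),i) for i in range(1,n) if s[i,4]>15]
    i=min(best)[1]; return ce[i],s[i]
def model(p):
    x,y,a,lev,zc=p; Rz=R.from_euler("z",a).as_matrix(); o=np.array([x,y,0])
    b=-0.26; L=lambda yy,zz:np.array([0,yy*np.cos(b)-zz*np.sin(b),.185+yy*np.sin(b)+zz*np.cos(b)])
    P={"stand":[0,0,0],"pivot":[0,0,.185],"counterweight":L(-.165,0),"pointer_tip":L(.345,0),"clip":[0,.388,.185+zc],
       "handle":[-.144,-.13*np.sin(lev),.185+.13*np.cos(lev)]}
    return {k:o+Rz@np.array(v) for k,v in P.items()}
E
python3 - <<'E'
from h import *
import pickle
D=pickle.load(open("d0.pkl","rb"))
obs=[]
for n in ("scene","side"):
    for t in ("stand","pivot","counterweight","pointer_tip","clip","handle"):
        obs.append((n,t,np.array(D[n,t][0]["location"]),3.))
    for t,uv in (("clip",{"scene":(406,188),"side":(227,261)}[n]),("handle",{"scene":(280,188),"side":(341,159)}[n])):
        ce,s=red(D[n],*uv); print(n,t,ce,s); obs.append((n,t,ce,1.))
def f(p):
    M=model(p); return np.concatenate([(proj(D[n],M[t])[0]-uv)/w for n,t,uv,w in obs])
best=min((least_squares(f,[.6,.0,a,-.5,0],loss="soft_l1") for a in np.arange(0,6.3,.7)),key=lambda r:r.cost)
print(best.x,best.cost)
M=model(best.x)
for (n,t,uv,w) in obs: print(n,t,np.round(uv,1),np.round(proj(D[n],M[t])[0]-uv,1))
# free triangulation
for t in ("clip","handle","pointer_tip"):
    o=[q for q in obs if q[1]==t and (q[3]==1 or t=="pointer_tip")]
    r=least_squares(lambda P:np.concatenate([proj(D[n],P)[0]-uv for n,_,uv,_ in o]),M[t]); print(t,r.x,M[t],r.cost)
np.save("fit.npy",best.x)
E
```

```text
scene clip [405.6875  188.46875] [399 184  15   9  64]
scene handle [405.6875  188.46875] [399 184  15   9  64]
side clip [226.5212766 259.9787234] [216 254  22  11  94]
side handle [340.88888889 157.6962963 ] [327 154  29   9 135]
[ 0.6322746  -0.15100289  6.06803601 -0.52542951  0.01194801] 131.85377510463817
scene stand [309.6 320.1] [-0.1  2.1]
scene pivot [307.5 269.7] [-1.  -2.1]
scene counterweight [250.5 283.7] [-1.4 11.4]
scene pointer_tip [392.4 228.5] [-0.9 -1.7]
scene clip [404.9 188.3] [ 1.1 -0.3]
scene handle [277.6 190.8] [ 1.6 -1.9]
scene clip [405.7 188.5] [ 0.3 -0.4]
scene handle [405.7 188.5] [-126.5    0.5]
side stand [299.1 230.3] [ 0.5 -3.4]
side pivot [296.6 176.9] [ 1. -1.]
side counterweight [316.1 137.8] [0.1 2.3]
side pointer_tip [248.  276.2] [-3.   1.2]
side clip [227.5 261.3] [-1.  -0.8]
side handle [341.5 159.2] [-1.1 -0.7]
side clip [226.5 260. ] [0.  0.6]
side handle [340.9 157.7] [-0.5  0.8]
clip [0.71552747 0.22620228 0.19679292] [0.71511    0.22805159 0.19694801] 0.021442605678012327
handle [0.61914506 0.05924981 0.31053661] [ 0.50551564 -0.05655721  0.29746412] 3574.925454508402
pointer_tip [0.70230233 0.16914332 0.09416856] [0.70345424 0.17471485 0.09630721] 3.865272387084145
```

```bash
cat >> h.py <<'E'
def tool_delta(P,yaw_dir=None):
    s=read_state(); T=R.from_rotvec(s["tcp_rot"]).as_matrix(); return T.T@(np.array(P)-s["tool_pos"])/.05
E
python3 - <<'E'
from h import *
import pickle
D=pickle.load(open("d0.pkl","rb")); c=D["scene"]
print("scene px at grip",c["image"][188,276:290:4].tolist())
im=c["image"].astype(int);m=(im[:,:,0]>100)&(im[:,:,1]<80)&(im[:,:,2]<80);m[:,:260]=0;m[:175]=0;m[205:]=0;m[:,300:]=0
v,u=np.nonzero(m);uvS=np.array([u.mean(),v.mean()]);print(uvS,len(u))
m2,_=red(D["side"],341,159)
p0=np.load("fit.npy")
r=least_squares(lambda P:np.concatenate([proj(D["scene"],P)[0]-uvS,proj(D["side"],P)[0]-m2]),model(p0)["handle"]);print("handle tri",r.x,r.cost,model(p0)["handle"])
s=read_state();T=R.from_rotvec(s["tcp_rot"]).as_matrix();print(T.round(3))
a=p0[2]-2*np.pi; y=np.array([-np.sin(a),np.cos(a),0]); 
for sg in (1,-1):
    x=np.cross(sg*y,[0,0,-1]); G=np.c_[x,sg*y,[0,0,-1]]; print(a,"rotvec deg tool",np.degrees(R.from_matrix(T.T@G).as_rotvec()))
print("q6",s["q"][5])
for n in("scene","side"):
    c=D[n]; M=model(p0); b=M["pointer_tip"]; print(n,"px/10mm up",proj(c,b+[0,0,.01])-proj(c,b), "clip",proj(c,M["clip"]))
E
```

```text
scene px at grip [[191, 67, 59], [219, 66, 58], [220, 81, 72], [240, 234, 219]]
[278.25581395 189.0872093 ] 172
handle tri [ 0.5045959  -0.0591582   0.29830673] 0.00017565427928745988 [ 0.50551564 -0.05655721  0.29746412]
[[-0.961  0.278 -0.   ]
 [ 0.278  0.961 -0.   ]
 [ 0.    -0.    -1.   ]]
-0.2151492999939082 rotvec deg tool [-3.12658001e-03 -2.53352664e-03 -3.82076039e+00]
-0.2151492999939082 rotvec deg tool [-3.89662451e-03  4.80875475e-03  1.76179240e+02]
q6 -0.036850009046330325
scene px/10mm up [[ 0.26105425 -2.83669244]] clip [[405.96603107 188.040259  ]]
side px/10mm up [[-0.49667724 -3.10509346]] clip [[226.54263824 260.54331569]]
```

apply_moves(fingers=[1, 1, 1, 1, 1, 1, 1, 1, 1, 1, 1, 1], travel=[[-0.2, -0.25, -0.4], [-0.4, -0.5, -0.4], [-0.45, -0.54, -0.4], [-0.45, -0.54, -0.4], [-0.45, -0.54, -0.4], [-0.45, -0.54, -0.4], [-0.45, -0.54, -0.4], [-0.45, -0.54, -0.4], [-0.45, -0.54, -0.4], [-0.45, -0.54, -0.2], [-0.45, -0.54, 0], [-0.45, -0.54, 0]], rotation=[[0, 0, 0], [0, 0, 0], [0, 0, 0], [0, 0, 0], [0, 0, 0], [0, 0, 0], [0, 0, 0], [0, 0, 0], [0, 0, 0], [0, 0, 0], [0, 0, 0], [0, 0, 0]], newtons=40)

```text
time: 2.65
tool_pos: [0.3476, 0.2809, 0.4223]
tcp_rot: [0.441, 3.109, 0.002]
wrist_force: [0.7, 0.2, -0.9]
width: 1.003
grip_force: 0.0
```

apply_moves(fingers=[1, 1, 1, 1, 1, 1, 1, 1, 1, 1, 1, 1], travel=[[-0.45, -0.54, 0], [-0.45, -0.54, 0], [-0.45, -0.54, 0], [-0.45, -0.54, 0], [-0.45, -0.54, 0], [-0.45, -0.54, 0], [-0.45, -0.54, 0], [-0.45, -0.54, 0], [-0.45, -0.54, 0], [-0.45, -0.54, 0], [-0.3, -0.29, 0], [0, 0, 0]], rotation=[[0, 0, 0], [0, 0, 0], [0, 0, 0], [0, 0, 0], [0, 0, 0], [0, 0, 0], [0, 0, 0], [0, 0, 0], [0, 0, 0], [0, 0, 0], [0, 0, 0], [0, 0, -0.64]])

```text
time: 3.85
tool_pos: [0.4994, -0.0604, 0.4207]
tcp_rot: [-0.34, -3.123, 0.001]
wrist_force: [-0.7, 0.4, 0.3]
width: 0.997
grip_force: 0.0
```

```bash
python3 - <<'E'
from h import *
s=read_state();print(s["time"],s["tool_pos"],s["tcp_rot"])
c=cam("wrist");save(c,"w2.png");h=np.array([.5046,-.0592,.2983]);print(proj(c,h))
r=regions_of("wrist","handle");print([(x["bbox"],x["p"]) for x in r]);print([(x["location"],x["p"]) for x in tip_of("wrist","handle")])
E
```

```text
3.85 [ 0.49936734 -0.0604431   0.42072525] [-3.39812153e-01 -3.12270534e+00  1.34809661e-03]
[[323.65806793 194.49211226]]
[([314.5, 147.3, 28.8, 93.4], 0.56)]
[([327.2, 198.5], 0.62)]
```

View pics/w2.png

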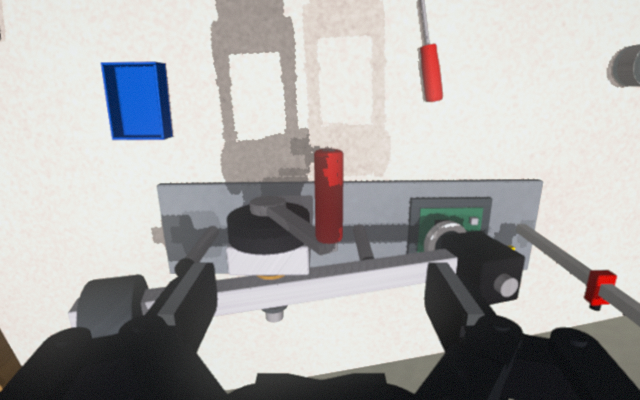

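The grip shows at (329,195), about 5 px (4 mm) towards stand +y of the prediction. The fingers straddle it clear of everything else, so I'll descend and pinch.

apply_moves(fingers=[1, 1, 1, 1, 1, 1, 1, 1, 1, 1, 1, 1], travel=[[0, 0.12, 0.25], [0, 0, 0.3], [0, 0, 0.3], [0, 0, 0.3], [0, 0, 0.3], [0, 0, 0.3], [0, 0, 0.3], [0, 0, 0.3], [0, 0, 0.25], [0, 0, 0.2], [0, 0, 0.09], [0, 0, 0]], rotation=[[0, 0, 0], [0, 0, 0], [0, 0, 0], [0, 0, 0], [0, 0, 0], [0, 0, 0], [0, 0, 0], [0, 0, 0], [0, 0, 0], [0, 0, 0], [0, 0, 0], [0, 0, 0]])

```text
time: 5.2
tool_pos: [0.4995, -0.052, 0.276]
tcp_rot: [-0.337, -3.122, -0.0]
wrist_force: [0.3, 0.7, -0.9]
width: 0.997
grip_force: 0.0
```

apply_moves(fingers=[0, 0, 0, 0, 0, 0, 0, 0, 0, 0], travel=[[0, 0, 0], [0, 0, 0], [0, 0, 0], [0, 0, 0], [0, 0, 0], [0, 0, 0], [0, 0, 0], [0, 0, 0], [0, 0, 0], [0, 0, 0]], rotation=[[0, 0, 0], [0, 0, 0], [0, 0, 0], [0, 0, 0], [0, 0, 0], [0, 0, 0], [0, 0, 0], [0, 0, 0], [0, 0, 0], [0, 0, 0]], newtons=40)

```text
time: 6.2
tool_pos: [0.5001, -0.0521, 0.2771]
tcp_rot: [0.337, 3.123, -0.0]
wrist_force: [-0.0, -0.9, 3.2]
width: 0.242
grip_force: 39.1
```

```bash
python3 - <<'E'
from h import *
s=read_state();print(s["time"],s["tool_pos"],s["tcp_rot"],s["wrist_force"],s["width"],s["grip_force"])
c=cam("wrist");save(c,"w3.png")
c=cam("side");save(c,"s3.png")
im=c["image"].astype(int); m=(im[:,:,0]>130)&(im[:,:,1]>100)&(im[:,:,2]<90)
m[:240]=0;m[300:]=0;m[:,:230]=0;m[:,280:]=0
v,u=np.nonzero(m);print(len(u),u.mean(),v.mean(),u.min(),u.max(),v.min(),v.max())
c2=cam("scene")
w=cv2.imread("pics/w3.png"); q=cv2.resize(c["image"][200:310,190:320,::-1],None,fx=4.9,fy=3.6)[:400,:640]
q=cv2.resize(c["image"][210:310,190:320,::-1],(390,300)); q2=cv2.resize(c2["image"][150:290,220:430,::-1],(390,300))
cv2.imwrite("pics/m3.png",np.hstack([np.vstack([q,q2]),cv2.resize(w,(400,250)) if 0 else cv2.copyMakeBorder(cv2.resize(w,(400,250)),175,175,0,0,0)]))
E
```

```text
6.2 [ 0.50005205 -0.05210599  0.27705265] [ 3.36618840e-01  3.12286288e+00 -1.94437186e-06] [-0.01655252 -0.94606386  3.19951461] 0.2423649301197896 39.08828616142273
73 249.41095890410958 270.3424657534247 245 254 263 278
```

View pics/m3.png

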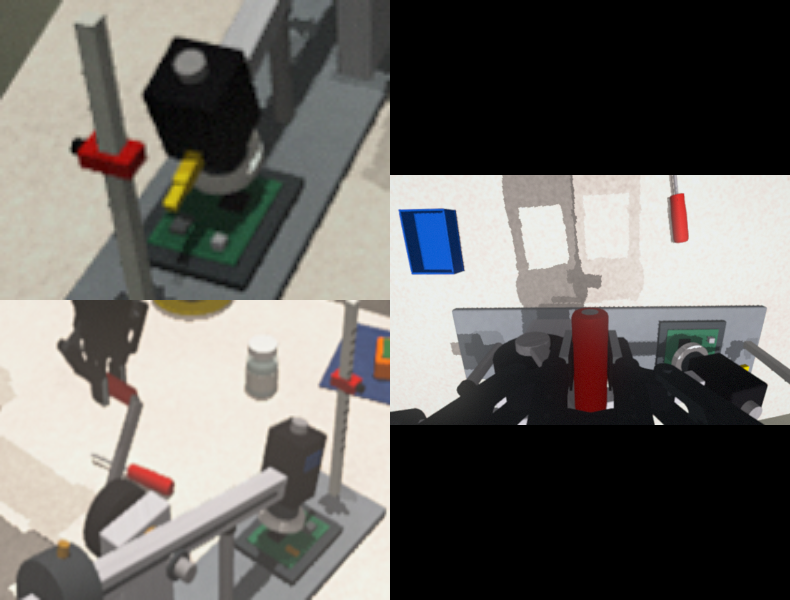

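The grip is well pinched at opening 0.24. In the side view the pointer tip is at about (247,278) and the clip at (227,261). I'll set up a particle filter for boom angle, rate and balance lever angle, plus a row planner.

```bash
cat > ctl.py <<'E'
from h import *
import pickle,sys,os
p0=np.load("fit.npy"); a=p0[2]; EY=np.array([-np.sin(a),np.cos(a),0]); PIV=np.array([p0[0],p0[1],.185])
J,C,G,K=.103,.025,.135,.30; TT=np.arcsin(p0[4]/.345)
def levof(s): return np.arcsin(-((s["tool_pos"]-PIV)@EY)/.13)
def yellow(c):
    im=c["image"].astype(int); m=(im[:,:,0]>130)&(im[:,:,1]>100)&(im[:,:,2]<90)
    m[:215]=0;m[300:]=0;m[:,:225]=0;m[:,285:]=0
    v,u=np.nonzero(m); return np.array([u.mean(),v.mean()]),len(u)
def bpt(th,yz):
    y,z=yz; return PIV+EY*(y*np.cos(th)-z*np.sin(th))+[0,0,y*np.sin(th)+z*np.cos(th)]
def prop(X,t0,t1,l0,l1,rng):
    n=max(1,int(round((t1-t0)/.01))); dt=(t1-t0)/n
    for i in range(n):
        l=l0+(l1-l0)*(i+.5)/n
        X[:,1]+=dt*(G*X[:,0]+K*(l-X[:,2])-C*X[:,1])/J+rng.normal(0,.008*np.sqrt(dt),len(X))
        X[:,0]+=dt*X[:,1]
        b=X[:,0]<=-.26; X[b,0]=-.26; X[b,1]=np.maximum(X[b,1],0)*0
        X[:,2]+=rng.normal(0,.002*np.sqrt(dt),len(X))
    return X
def cycle(npic=2,plan=0,ramp=None,tgt=None):
    rng=np.random.default_rng(); s=read_state()
    if not os.path.exists("f.pkl"):
        c=cam("side"); uv,n=yellow(c); yz=least_squares(lambda q:proj(c,bpt(-.26,q))[0]-uv,[.33,0]).x; print("yz",yz,n)
        N=6000; X=np.c_[np.full(N,-.26),np.zeros(N),rng.uniform(-.27,.57,N)]
        F=dict(X=X,t=s["time"],l=levof(s),yz=yz,T=R.from_rotvec(s["tcp_rot"]).as_matrix())
    else: F=pickle.load(open("f.pkl","rb"))
    ms=[]
    for k in range(npic):
        s=read_state(); X=prop(F["X"],F["t"],s["time"],F["l"],levof(s),rng); F["t"],F["l"]=s["time"],levof(s)
        c=cam("side"); uv,n=yellow(c)
        th=least_squares(lambda q:(proj(c,bpt(q[0],F["yz"]))[0]-uv)[1],[0.]).x[0]; ms.append(th)
        w=np.exp(-.5*((X[:,0]-th)/.004)**2)+1e-9; w/=w.sum()
        F["X"]=X[rng.choice(len(X),len(X),p=w)]; F["X"][:,1]+=rng.normal(0,.001,len(X))
    s=read_state(); F["X"]=prop(F["X"],F["t"],s["time"],F["l"],levof(s),rng); F["t"],F["l"]=s["time"],levof(s)
    pickle.dump(F,open("f.pkl","wb"))
    m=F["X"].mean(0); sd=F["X"].std(0)
    print("t %.2f lev %.3f meas"%(F["t"],F["l"]),np.round(ms,4),"px",uv.round(1),n,"est",m.round(3),"sd",sd.round(3),"tgt %.3f"%TT,"f",s["wrist_force"].round(1),"z %.4f"%s["tool_pos"][2],"w %.2f"%s["width"])
    ls=[]; l=F["l"]
    if ramp: ls=[l+r for r in np.linspace(ramp[0]/ramp[1],ramp[0],ramp[1])]
    elif plan:
        th,w,l0=m; tg=TT if tgt is None else tgt; th,w=float(th),float(w)
        for i in range(plan):
            ac=np.clip(2.5*(np.clip(.7*(tg-th),-.09,.09)-w),-.25,.25)
            ln=np.clip(l0+(J*ac+C*w-G*th)/K,l-.05,l+.05); 
            for k in range(10):
                lk=l+(ln-l)*(k+.5)/10; w+=.01*(G*th+K*(lk-l0)-C*w)/J; th+=.01*w
            l=ln; ls.append(l)
        print("pred end th %.3f w %.3f"%(th,w))
    l=F["l"]; acc=np.zeros(3); rows=[]
    for ln in ls:
        d=F["T"].T@(EY*-.13*(np.sin(ln)-np.sin(F["l"]))+np.array([0,0,.13*(np.cos(ln)-np.cos(F["l"]))]))/.05
        r=np.round(d-acc,2); acc+=r; rows.append(r.tolist())
    print(np.round(ls,3).tolist(),rows)
if __name__=="__main__":
    A=sys.argv; n=int(A[2])
    if A[1]=="ramp": cycle(n,ramp=(float(A[3]),int(A[4])))
    else: cycle(n,plan=int(A[3]))
E
python3 ctl.py ramp 2 0.42 12
```

```text
yz [ 0.3231412  -0.00356825] 73
t 6.50 lev -0.555 meas [-0.2597 -0.2597] px [249.3 270.4] 74 est [-0.26   0.     0.151] sd [0.    0.    0.243] tgt 0.035 f [-0.4 -0.5  3.5] z 0.2770 w 0.24
[-0.52, -0.485, -0.45, -0.415, -0.38, -0.345, -0.31, -0.275, -0.24, -0.205, -0.17, -0.135] [[0.0, -0.08, -0.05], [0.0, -0.08, -0.04], [0.0, -0.08, -0.04], [0.0, -0.08, -0.04], [0.0, -0.09, -0.03], [0.0, -0.08, -0.04], [0.0, -0.09, -0.03], [0.0, -0.08, -0.02], [0.0, -0.09, -0.03], [0.0, -0.09, -0.02], [0.0, -0.09, -0.01], [0.0, -0.09, -0.02]]
```

apply_moves(fingers=[0, 0, 0, 0, 0, 0, 0, 0, 0, 0, 0, 0], travel=[[0, -0.08, -0.05], [0, -0.08, -0.04], [0, -0.08, -0.04], [0, -0.08, -0.04], [0, -0.09, -0.03], [0, -0.08, -0.04], [0, -0.09, -0.03], [0, -0.08, -0.02], [0, -0.09, -0.03], [0, -0.09, -0.02], [0, -0.09, -0.01], [0, -0.09, -0.02]], rotation=[[0, 0, 0], [0, 0, 0], [0, 0, 0], [0, 0, 0], [0, 0, 0], [0, 0, 0], [0, 0, 0], [0, 0, 0], [0, 0, 0], [0, 0, 0], [0, 0, 0], [0, 0, 0]])

```text
time: 7.7
tool_pos: [0.4895, -0.1024, 0.2951]
tcp_rot: [0.337, 3.122, -0.0]
wrist_force: [7.5, 0.7, -3.9]
width: 0.242
grip_force: 39.2
```

```bash
python3 ctl.py ramp 2 0.06 6
```

```text
t 7.80 lev -0.126 meas [-0.2597 -0.26  ] px [249.3 270.4] 73 est [-0.26   0.     0.153] sd [0.    0.001 0.242] tgt 0.035 f [ 5.3 -0.2 -1.2] z 0.2951 w 0.24
[-0.116, -0.106, -0.096, -0.086, -0.076, -0.066] [[0.0, -0.03, -0.0], [0.0, -0.02, -0.01], [0.0, -0.03, 0.0], [0.0, -0.02, -0.0], [0.0, -0.03, -0.0], [0.0, -0.03, -0.0]]
```

apply_moves(fingers=[0, 0, 0, 0, 0, 0], travel=[[0, -0.03, 0], [0, -0.02, -0.01], [0, -0.03, 0], [0, -0.02, 0], [0, -0.03, 0], [0, -0.03, 0]], rotation=[[0, 0, 0], [0, 0, 0], [0, 0, 0], [0, 0, 0], [0, 0, 0], [0, 0, 0]])

```text
time: 8.4
tool_pos: [0.4879, -0.11, 0.2958]
tcp_rot: [0.337, 3.122, 0.0]
wrist_force: [6.4, 1.4, -1.0]
width: 0.239
grip_force: 39.3
```

```bash
python3 ctl.py ramp 2 0.06 6
```

```text
t 8.50 lev -0.069 meas [-0.2614 -0.2614] px [249.3 270.5] 72 est [-0.26   0.     0.176] sd [0.    0.003 0.227] tgt 0.035 f [ 6.9  0.9 -0.6] z 0.2958 w 0.24
[-0.059, -0.049, -0.039, -0.029, -0.019, -0.009] [[0.0, -0.03, -0.0], [0.0, -0.02, -0.0], [0.0, -0.03, -0.0], [0.0, -0.02, -0.01], [0.0, -0.03, 0.0], [0.0, -0.03, 0.0]]
```

apply_moves(fingers=[0, 0, 0, 0, 0, 0], travel=[[-0.01, -0.03, 0], [-0.01, -0.02, 0], [0, -0.03, 0], [0, -0.02, -0.01], [0, -0.03, 0], [0, -0.03, 0]], rotation=[[0, 0, 0], [0, 0, 0], [0, 0, 0], [0, 0, 0], [0, 0, 0], [0, 0, 0]])

```text
time: 9.1
tool_pos: [0.4863, -0.1178, 0.296]
tcp_rot: [-0.337, -3.123, -0.0]
wrist_force: [3.3, 2.3, -0.8]
width: 0.241
grip_force: 39.4
```

```bash
python3 ctl.py ramp 2 0.06 6
```

```text
t 9.20 lev -0.008 meas [-0.2597 -0.26  ] px [249.3 270.4] 73 est [-0.26   0.001  0.196] sd [0.001 0.004 0.209] tgt 0.035 f [ 2.4  1.7 -0.9] z 0.2961 w 0.24
[0.002, 0.012, 0.022, 0.032, 0.042, 0.052] [[0.0, -0.03, -0.0], [0.0, -0.02, 0.0], [0.0, -0.03, 0.0], [0.0, -0.02, 0.0], [0.0, -0.03, 0.0], [0.0, -0.03, 0.0]]
```

apply_moves(fingers=[0, 0, 0, 0, 0, 0], travel=[[0, -0.03, 0], [0, -0.02, 0], [0, -0.03, 0], [0, -0.02, 0], [0, -0.03, 0], [0, -0.03, 0]], rotation=[[0, 0, 0], [0, 0, 0], [0, 0, 0], [0, 0, 0], [0, 0, 0], [0, 0, 0]])

```text
time: 9.8
tool_pos: [0.4847, -0.1256, 0.2959]
tcp_rot: [-0.337, -3.123, -0.0]
wrist_force: [3.8, 2.1, -4.6]
width: 0.243
grip_force: 39.3
```

```bash
python3 ctl.py ramp 2 0.06 6
```

```text
t 9.90 lev 0.053 meas [-0.26   -0.2625] px [249.3 270.6] 71 est [-0.26   0.001  0.236] sd [0.    0.003 0.186] tgt 0.035 f [ 3.6  1.7 -3.5] z 0.2959 w 0.24
[0.063, 0.073, 0.083, 0.093, 0.103, 0.113] [[0.0, -0.03, 0.0], [0.0, -0.02, 0.0], [0.0, -0.03, 0.01], [0.0, -0.02, -0.0], [0.0, -0.03, 0.0], [0.0, -0.03, 0.0]]
```

apply_moves(fingers=[0, 0, 0, 0, 0, 0], travel=[[0, -0.03, 0], [0, -0.02, 0], [0, -0.03, 0.01], [0, -0.02, 0], [0, -0.03, 0], [0, -0.03, 0]], rotation=[[0, 0, 0], [0, 0, 0], [0, 0, 0], [0, 0, 0], [0, 0, 0], [0, 0, 0]])

```text
time: 10.5
tool_pos: [0.4831, -0.1332, 0.2953]
tcp_rot: [-0.337, -3.123, -0.001]
wrist_force: [5.3, 3.0, -7.2]
width: 0.242
grip_force: 39.3
```

```bash
python3 ctl.py ramp 2 0.06 6
```

```text
t 10.60 lev 0.113 meas [-0.2597 -0.2612] px [249.3 270.5] 73 est [-0.26   0.001  0.27 ] sd [0.001 0.004 0.167] tgt 0.035 f [ 4.9  2.6 -6.2] z 0.2952 w 0.24
[0.123, 0.133, 0.143, 0.153, 0.163, 0.173] [[0.0, -0.03, 0.0], [0.0, -0.02, 0.01], [0.0, -0.03, -0.0], [0.0, -0.02, 0.0], [0.0, -0.03, 0.01], [0.0, -0.02, 0.0]]
```

apply_moves(fingers=[0, 0, 0, 0, 0, 0], travel=[[-0.01, -0.03, 0.01], [0, -0.02, 0.01], [0, -0.03, 0.01], [0, -0.02, 0], [0, -0.03, 0.01], [0, -0.02, 0]], rotation=[[0, 0, 0], [0, 0, 0], [0, 0, 0], [0, 0, 0], [0, 0, 0], [0, 0, 0]])

```text
time: 11.2
tool_pos: [0.4816, -0.1409, 0.294]
tcp_rot: [-0.337, -3.123, 0.0]
wrist_force: [-0.6, 3.9, -1.2]
width: 0.24
grip_force: 39.7
```

```bash
python3 ctl.py ramp 2 0.06 6
```

```text
t 11.30 lev 0.173 meas [-0.26   -0.2629] px [249.3 270.6] 71 est [-0.26   0.001  0.291] sd [0.    0.003 0.153] tgt 0.035 f [-2.2  3.4  0.1] z 0.2940 w 0.24
[0.183, 0.193, 0.203, 0.213, 0.223, 0.233] [[0.0, -0.03, 0.0], [0.0, -0.02, 0.01], [0.0, -0.03, 0.0], [0.0, -0.02, 0.01], [0.0, -0.03, 0.01], [0.0, -0.02, 0.0]]
```

apply_moves(fingers=[0, 0, 0, 0, 0, 0], travel=[[0, -0.03, 0], [0, -0.02, 0.01], [0, -0.03, 0], [0, -0.02, 0.01], [0, -0.03, 0.01], [0, -0.02, 0]], rotation=[[0, 0, 0], [0, 0, 0], [0, 0, 0], [0, 0, 0], [0, 0, 0], [0, 0, 0]])

```text
time: 11.9
tool_pos: [0.4801, -0.1483, 0.2924]
tcp_rot: [-0.337, -3.123, 0.0]
wrist_force: [-3.9, 3.6, 1.2]
width: 0.239
grip_force: 39.8
```

```bash
python3 ctl.py ramp 2 0.06 6
```

```text
t 12.00 lev 0.232 meas [-0.26   -0.2626] px [249.2 270.6] 72 est [-0.26   0.001  0.323] sd [0.    0.003 0.136] tgt 0.035 f [-4.4  3.6  1.1] z 0.2924 w 0.24
[0.242, 0.252, 0.262, 0.272, 0.282, 0.292] [[0.0, -0.03, 0.01], [0.0, -0.02, 0.0], [0.0, -0.03, 0.01], [0.0, -0.02, 0.01], [0.0, -0.03, 0.0], [0.0, -0.02, 0.01]]
```

apply_moves(fingers=[0, 0, 0, 0, 0, 0], travel=[[0.01, -0.03, 0.01], [0, -0.02, 0], [0, -0.03, 0.01], [0, -0.02, 0.01], [0, -0.03, 0], [0, -0.02, 0.01]], rotation=[[0, 0, 0], [0, 0, 0], [0, 0, 0], [0, 0, 0], [0, 0, 0], [0, 0, 0]])

```text
time: 12.6
tool_pos: [0.4785, -0.1555, 0.2903]
tcp_rot: [0.337, 3.123, -0.0]
wrist_force: [-0.7, 3.7, 1.1]
width: 0.241
grip_force: 39.9
```

```bash
python3 ctl.py ramp 2 0.06 6
```

```text
t 12.70 lev 0.292 meas [-0.26 -0.26] px [249.4 270.4] 73 est [-0.26   0.001  0.346] sd [0.001 0.004 0.12 ] tgt 0.035 f [-0.9  2.3  0. ] z 0.2903 w 0.25
[0.302, 0.312, 0.322, 0.332, 0.342, 0.352] [[0.0, -0.02, 0.01], [0.0, -0.03, 0.01], [0.0, -0.02, 0.0], [0.0, -0.03, 0.01], [0.0, -0.02, 0.01], [0.0, -0.03, 0.01]]
```

apply_moves(fingers=[0, 0, 0, 0, 0, 0], travel=[[0, -0.02, 0.01], [0, -0.03, 0.01], [0, -0.02, 0], [0, -0.03, 0.01], [0, -0.02, 0.01], [0, -0.03, 0.01]], rotation=[[0, 0, 0], [0, 0, 0], [0, 0, 0], [0, 0, 0], [0, 0, 0], [0, 0, 0]])

```text
time: 13.3
tool_pos: [0.477, -0.1628, 0.2878]
tcp_rot: [0.337, 3.123, -0.0]
wrist_force: [1.6, 3.5, -0.3]
width: 0.245
grip_force: 39.8
```

```bash
python3 ctl.py ramp 2 0.06 6
```

```text
t 13.40 lev 0.352 meas [-0.2608 -0.2597] px [249.3 270.4] 74 est [-0.26   0.001  0.375] sd [0.001 0.005 0.102] tgt 0.035 f [2.3 2.5 0.4] z 0.2878 w 0.24
[0.362, 0.372, 0.382, 0.392, 0.402, 0.412] [[0.0, -0.02, 0.01], [0.0, -0.03, 0.01], [0.0, -0.02, 0.01], [0.0, -0.03, 0.01], [0.0, -0.02, 0.01], [0.0, -0.02, 0.01]]
```

apply_moves(fingers=[0, 0, 0, 0, 0, 0], travel=[[0, -0.02, 0.01], [0, -0.03, 0.01], [0, -0.02, 0.01], [0, -0.03, 0.01], [0, -0.02, 0.01], [0, -0.02, 0.01]], rotation=[[0, 0, 0], [0, 0, 0], [0, 0, 0], [0, 0, 0], [0, 0, 0], [0, 0, 0]])

```text
time: 14.0
tool_pos: [0.4755, -0.1697, 0.2849]
tcp_rot: [0.337, 3.123, -0.0]
wrist_force: [3.5, 2.1, 2.2]
width: 0.243
grip_force: 39.9
```

```bash
python3 ctl.py ramp 2 0.06 6
```

```text
t 14.10 lev 0.411 meas [-0.2595 -0.2577] px [249.3 270.2] 72 est [-0.26   0.002  0.397] sd [0.001 0.008 0.087] tgt 0.035 f [3.8 2.3 1.4] z 0.2849 w 0.24
[0.421, 0.431, 0.441, 0.451, 0.461, 0.471] [[0.0, -0.02, 0.01], [0.0, -0.03, 0.01], [0.0, -0.02, 0.01], [0.0, -0.02, 0.01], [0.0, -0.03, 0.01], [0.0, -0.02, 0.02]]
```

apply_moves(fingers=[0, 0, 0, 0], travel=[[0, -0.02, 0.01], [0, -0.03, 0.01], [0, 0, 0], [0, 0, 0]], rotation=[[0, 0, 0], [0, 0, 0], [0, 0, 0], [0, 0, 0]])

```text
time: 14.5
tool_pos: [0.475, -0.1722, 0.2838]
tcp_rot: [0.337, 3.123, -0.001]
wrist_force: [4.8, 2.0, -0.4]
width: 0.243
grip_force: 39.8
```

```bash
python3 ctl.py ramp 2 0.05 5
```

```text
t 14.60 lev 0.431 meas [-0.2463 -0.2432] px [249.  269.2] 79 est [-0.24   0.063  0.272] sd [0.004 0.01  0.006] tgt 0.035 f [5.  2.2 0.8] z 0.2838 w 0.24
[0.441, 0.451, 0.461, 0.471, 0.481] [[0.0, -0.02, 0.01], [0.0, -0.03, 0.01], [0.0, -0.02, 0.01], [0.0, -0.02, 0.02], [0.0, -0.03, 0.01]]
```

```bash
python3 ctl.py plan 1 4
```

```text
t 14.65 lev 0.431 meas [-0.2439] px [248.8 269.2] 78 est [-0.239  0.065  0.274] sd [0.003 0.009 0.006] tgt 0.035 f [5.5 0.9 0. ] z 0.2838 w 0.24
pred end th -0.207 w 0.087
[0.408, 0.398, 0.39, 0.383] [[-0.0, 0.05, -0.02], [-0.0, 0.03, -0.01], [-0.0, 0.02, -0.01], [-0.0, 0.01, -0.01]]
```

apply_moves(fingers=[0, 0, 0, 0], travel=[[0, 0.05, -0.02], [0, 0.03, -0.01], [0, 0.02, -0.01], [0, 0.01, -0.01]], rotation=[[0, 0, 0], [0, 0, 0], [0, 0, 0], [0, 0, 0]])

```text
time: 15.05
tool_pos: [0.476, -0.1669, 0.2862]
tcp_rot: [0.337, 3.123, -0.001]
wrist_force: [5.0, -0.6, -2.6]
width: 0.241
grip_force: 39.7
```

```bash
python3 ctl.py plan 2 4
```

```text
t 15.15 lev 0.385 meas [-0.2057 -0.2073] px [247.9 266.4] 82 est [-0.199  0.092  0.276] sd [0.003 0.008 0.004] tgt 0.035 f [ 5.6 -1.8 -2. ] z 0.2862 w 0.24
pred end th -0.162 w 0.095
[0.371, 0.365, 0.361, 0.357] [[-0.0, 0.03, -0.01], [-0.0, 0.02, -0.01], [-0.0, 0.01, -0.0], [-0.0, 0.01, -0.01]]
```

apply_moves(fingers=[0, 0, 0, 0], travel=[[0, 0.03, -0.01], [0, 0.02, -0.01], [0, 0.01, 0], [0, 0.01, -0.01]], rotation=[[0, 0, 0], [0, 0, 0], [0, 0, 0], [0, 0, 0]])

```text
time: 15.55
tool_pos: [0.4767, -0.1635, 0.2875]
tcp_rot: [0.337, 3.123, -0.001]
wrist_force: [5.0, -0.9, -3.1]
width: 0.243
grip_force: 39.7
```

```bash
python3 ctl.py plan 2 4
```

```text
t 15.65 lev 0.356 meas [-0.1755 -0.1668] px [247.5 263.1] 82 est [-0.163  0.078  0.279] sd [0.003 0.008 0.004] tgt 0.035 f [ 4.2 -0.7 -1.7] z 0.2876 w 0.24
pred end th -0.130 w 0.089
[0.37, 0.365, 0.358, 0.352] [[0.0, -0.03, 0.01], [0.0, 0.01, -0.0], [0.0, 0.01, -0.01], [-0.0, 0.02, -0.0]]
```

apply_moves(fingers=[0, 0, 0, 0], travel=[[0, -0.03, 0.01], [0, 0.01, 0], [0, 0.01, -0.01], [0, 0.02, 0]], rotation=[[0, 0, 0], [0, 0, 0], [0, 0, 0], [0, 0, 0]])

```text
time: 16.05
tool_pos: [0.4768, -0.1632, 0.2877]
tcp_rot: [0.337, 3.123, -0.002]
wrist_force: [4.2, -2.7, -0.8]
width: 0.241
grip_force: 39.7
```

```bash
python3 ctl.py plan 2 4
```

```text
t 16.15 lev 0.353 meas [-0.1446 -0.1417] px [247.1 260.9] 78 est [-0.137  0.06   0.284] sd [0.003 0.009 0.004] tgt 0.035 f [ 5.2 -2.2 -0.9] z 0.2877 w 0.24
pred end th -0.108 w 0.083
[0.376, 0.37, 0.361, 0.353] [[0.0, -0.06, 0.02], [0.0, 0.02, -0.0], [0.0, 0.02, -0.01], [-0.0, 0.02, -0.01]]
```

apply_moves(fingers=[0, 0, 0, 0], travel=[[0, -0.06, 0.02], [0, 0.02, 0], [0, 0.02, -0.01], [0, 0.01, -0.01]], rotation=[[0, 0, 0], [0, 0, 0], [0, 0, 0], [0, 0, 0]])

```text
time: 16.55
tool_pos: [0.4768, -0.1635, 0.2876]
tcp_rot: [0.337, 3.123, -0.001]
wrist_force: [6.6, -1.6, -3.1]
width: 0.244
grip_force: 39.7
```

```bash
sed -i 's/normal(0,.002\*np/normal(0,.01*np/' ctl.py; python3 ctl.py plan 2 4
```

```text
t 16.65 lev 0.356 meas [-0.1208 -0.1175] px [246.8 258.7] 82 est [-0.114  0.058  0.288] sd [0.003 0.009 0.007] tgt 0.035 f [ 5.2 -2.  -2.1] z 0.2876 w 0.24
pred end th -0.085 w 0.083
[0.371, 0.364, 0.355, 0.346] [[0.0, -0.04, 0.01], [0.0, 0.02, -0.0], [-0.0, 0.02, -0.01], [-0.0, 0.02, -0.01]]
```

apply_moves(fingers=[0, 0, 0, 0], travel=[[0, -0.04, 0.01], [0, 0.02, 0], [0, 0.02, -0.01], [0, 0.02, -0.01]], rotation=[[0, 0, 0], [0, 0, 0], [0, 0, 0], [0, 0, 0]])

```text
time: 17.05
tool_pos: [0.477, -0.1625, 0.288]
tcp_rot: [0.337, 3.123, -0.001]
wrist_force: [6.1, -2.3, -2.7]
width: 0.241
grip_force: 39.7
```

```bash
python3 - <<'E'
import pickle
s=open("ctl.py").read()
s=s.replace('        s=read_state(); X=prop(F["X"],F["t"]','''        s=read_state()
        pr=F.pop("prof",[])
        if k==0 and pr and abs(s["time"]-F["t"]-.1*len(pr))<.02:
            e=levof(s)-pr[-1]
            for q in pr[:-1]:
                F["X"]=prop(F["X"],F["t"],F["t"]+.1,F["l"],q+e,rng); F["t"]+=.1; F["l"]=q+e
        X=prop(F["X"],F["t"]''')
s=s.replace('''    print(np.round(ls,3)''','''    F["prof"]=list(ls); pickle.dump(F,open("f.pkl","wb"))
    print(np.round(ls,3)''')
open("ctl.py","w").write(s)
F=pickle.load(open("f.pkl","rb"));F["prof"]=[0.371, 0.364, 0.355, 0.346];pickle.dump(F,open("f.pkl","wb"))
E
python3 ctl.py plan 2 4
```

```text
t 17.15 lev 0.347 meas [-0.0976 -0.0929] px [246.2 256.3] 80 est [-0.089  0.063  0.295] sd [0.003 0.011 0.009] tgt 0.035 f [ 5.1 -1.3 -1.8] z 0.2880 w 0.24
pred end th -0.060 w 0.077
[0.36, 0.35, 0.339, 0.328] [[0.0, -0.03, 0.01], [0.0, 0.02, -0.01], [-0.0, 0.03, -0.01], [-0.0, 0.03, -0.01]]
```

apply_moves(fingers=[0, 0, 0, 0], travel=[[0, -0.03, 0.01], [0, 0.02, -0.01], [0, 0.03, -0.01], [0, 0.03, -0.01]], rotation=[[0, 0, 0], [0, 0, 0], [0, 0, 0], [0, 0, 0]])

```text
time: 17.55
tool_pos: [0.4775, -0.1601, 0.2889]
tcp_rot: [0.337, 3.123, -0.001]
wrist_force: [5.8, -1.3, -2.6]
width: 0.242
grip_force: 39.6
```

```bash
python3 ctl.py plan 2 4
```

```text
t 17.65 lev 0.326 meas [-0.0673 -0.0662] px [245.5 253.7] 83 est [-0.062  0.057  0.301] sd [0.003 0.012 0.009] tgt 0.035 f [ 5.6 -1.3 -2.9] z 0.2889 w 0.24
pred end th -0.038 w 0.061
[0.343, 0.336, 0.328, 0.32] [[0.0, -0.04, 0.01], [0.0, 0.02, -0.0], [0.0, 0.02, -0.01], [-0.0, 0.01, -0.0]]
```

apply_moves(fingers=[0, 0, 0, 0], travel=[[0, -0.04, 0.01], [0, 0.02, 0], [0, 0.02, -0.01], [0, 0.01, 0]], rotation=[[0, 0, 0], [0, 0, 0], [0, 0, 0], [0, 0, 0]])

```text
time: 18.05
tool_pos: [0.4776, -0.1596, 0.289]
tcp_rot: [0.337, 3.123, -0.002]
wrist_force: [5.1, -3.2, -1.7]
width: 0.241
grip_force: 39.7
```

```bash
python3 ctl.py plan 2 4
```

```text
t 18.15 lev 0.324 meas [-0.0383 -0.0356] px [245.  250.5] 81 est [-0.032  0.063  0.302] sd [0.003 0.012 0.009] tgt 0.035 f [ 6.1 -2.  -1. ] z 0.2890 w 0.24
pred end th -0.009 w 0.050
[0.308, 0.302, 0.299, 0.296] [[-0.0, 0.04, -0.01], [-0.0, 0.01, -0.01], [-0.0, 0.01, -0.0], [-0.0, 0.01, -0.0]]
```

apply_moves(fingers=[0, 0, 0, 0], travel=[[0, 0.04, -0.01], [0, 0.01, -0.01], [0, 0.01, 0], [0, 0.01, 0]], rotation=[[0, 0, 0], [0, 0, 0], [0, 0, 0], [0, 0, 0]])

```text
time: 18.55
tool_pos: [0.4782, -0.1564, 0.2901]
tcp_rot: [0.337, 3.123, -0.002]
wrist_force: [3.9, -3.4, -1.1]
width: 0.236
grip_force: 39.7
```

```bash
python3 ctl.py plan 2 4
```

```text
t 18.65 lev 0.297 meas [-0.0094 -0.0057] px [244.4 247.3] 81 est [-0.004  0.048  0.302] sd [0.003 0.012 0.009] tgt 0.035 f [ 5.3 -2.2 -1.1] z 0.2901 w 0.25
pred end th 0.012 w 0.031
[0.289, 0.287, 0.287, 0.286] [[-0.0, 0.02, -0.01], [-0.0, 0.0, 0.0], [-0.0, 0.01, 0.0], [-0.0, -0.0, 0.0]]
```

apply_moves(fingers=[0, 0, 0, 0], travel=[[0, 0.02, -0.01], [0, 0, 0], [0, 0.01, 0], [0, 0, 0]], rotation=[[0, 0, 0], [0, 0, 0], [0, 0, 0], [0, 0, 0]])

```text
time: 19.05
tool_pos: [0.4785, -0.1549, 0.2906]
tcp_rot: [0.337, 3.123, -0.002]
wrist_force: [5.5, -1.8, -1.9]
width: 0.243
grip_force: 39.7
```

```bash
python3 ctl.py plan 2 4
```

```text
t 19.15 lev 0.286 meas [0.0129 0.0143] px [244.  245.1] 80 est [0.016 0.029 0.301] sd [0.003 0.012 0.009] tgt 0.035 f [ 5.7 -2.4 -1.4] z 0.2905 w 0.25
pred end th 0.025 w 0.017
[0.283, 0.283, 0.283, 0.283] [[-0.0, 0.01, -0.0], [-0.0, -0.0, -0.0], [-0.0, -0.0, -0.0], [-0.0, -0.0, -0.0]]
```

apply_moves(fingers=[0, 0, 0, 0], travel=[[0, 0.01, 0], [0, 0, 0], [0, 0, 0], [0, 0, 0]], rotation=[[0, 0, 0], [0, 0, 0], [0, 0, 0], [0, 0, 0]])

```text
time: 19.55
tool_pos: [0.4786, -0.1545, 0.2907]
tcp_rot: [0.337, 3.123, -0.002]
wrist_force: [4.5, -1.9, -0.7]
width: 0.242
grip_force: 39.7
```

```bash
python3 ctl.py plan 2 4
```

```text
t 19.65 lev 0.282 meas [0.0238 0.0258] px [243.8 243.8] 78 est [0.026 0.013 0.301] sd [0.003 0.012 0.009] tgt 0.035 f [ 4.3 -2.6 -0.9] z 0.2907 w 0.24
pred end th 0.030 w 0.008
[0.284, 0.285, 0.285, 0.285] [[0.0, -0.01, 0.0], [0.0, 0.0, 0.0], [0.0, 0.0, 0.0], [0.0, 0.0, 0.0]]
```

apply_moves(fingers=[0, 0, 0, 0], travel=[[0, -0.01, 0], [0, 0, 0], [0, 0, 0], [0, 0, 0]], rotation=[[0, 0, 0], [0, 0, 0], [0, 0, 0], [0, 0, 0]])

```text
time: 20.05
tool_pos: [0.4786, -0.1545, 0.2906]
tcp_rot: [0.337, 3.123, -0.001]
wrist_force: [5.7, -0.2, -1.1]
width: 0.244
grip_force: 39.7
```

```bash
python3 ctl.py plan 2 4; python3 - <<'E'
from h import *
c=cam("side");c2=cam("scene");M=model(np.load("fit.npy"));print(red(c,226,260)[0],red(c2,405,188)[0],proj(c,M["clip"]),[x["location"] for x in tip_of("side","pointer_tip")])
a=c["image"][200:300,190:320,::-1];b=c2["image"][150:250,340:470,::-1]
cv2.imwrite("pics/h1.png",np.hstack([cv2.resize(a,(390,300)),cv2.resize(b,(390,300))]))
E
```

```text
t 20.15 lev 0.282 meas [0.0268 0.0276] px [243.6 243.6] 78 est [ 0.027 -0.002  0.303] sd [0.003 0.012 0.009] tgt 0.035 f [ 5.  -2.5 -0.4] z 0.2907 w 0.24
pred end th 0.027 w 0.002
[0.296, 0.297, 0.296, 0.294] [[0.0, -0.04, 0.01], [0.0, 0.0, 0.0], [0.0, 0.01, -0.0], [0.0, 0.0, -0.0]]
[226.41935484 260.09677419] [405.60273973 188.39726027] [[226.54263824 260.54331569]] [[240.8, 250.4], [299.8, 174.0]]
```

View pics/h1.png

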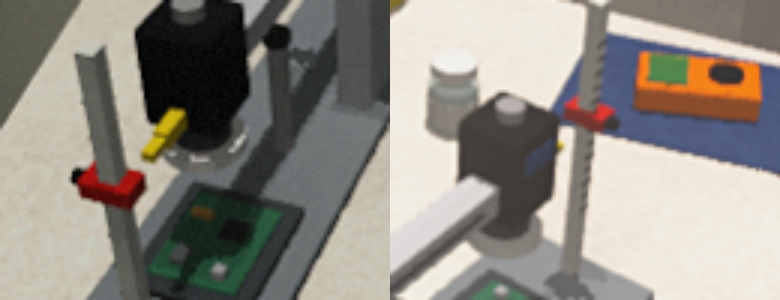

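The pointer tip, at (240,252) in the side crop, lines up with the clip at (227,260) at the same height and is nearly still. I'll keep balancing.

apply_moves(fingers=[0, 0, 0], travel=[[0, -0.03, 0.01], [0, 0, 0], [0, 0, 0]], rotation=[[0, 0, 0], [0, 0, 0], [0, 0, 0]])

```text
time: 20.6
tool_pos: [0.4785, -0.1554, 0.2904]
tcp_rot: [0.337, 3.123, 0.001]
wrist_force: [5.9, 0.7, 0.2]
width: 0.239
grip_force: 39.7
```

```bash
python3 ctl.py plan 2 4
```

```text
t 20.70 lev 0.290 meas [0.0278 0.0265] px [243.5 243.7] 80 est [ 0.027 -0.002  0.301] sd [0.003 0.012 0.009] tgt 0.035 f [ 5.9  0.5 -0.9] z 0.2904 w 0.24
pred end th 0.027 w 0.003
[0.295, 0.294, 0.293, 0.291] [[0.0, -0.01, 0.0], [0.0, 0.0, 0.0], [0.0, 0.0, 0.0], [0.0, 0.01, 0.0]]
```

apply_moves(fingers=[0, 0, 0, 0], travel=[[0, -0.01, 0], [0, 0, 0], [0, 0, 0], [0, 0, 0]], rotation=[[0, 0, 0], [0, 0, 0], [0, 0, 0], [0, 0, 0]])

```text
time: 21.1
tool_pos: [0.4784, -0.1556, 0.2903]
tcp_rot: [0.336, 3.123, 0.002]
wrist_force: [5.2, 1.3, -0.6]
width: 0.239
grip_force: 39.7
```

```bash
python3 ctl.py plan 2 4
```

```text
t 21.20 lev 0.292 meas [0.0283 0.0275] px [243.6 243.6] 79 est [0.028 0.005 0.301] sd [0.003 0.012 0.009] tgt 0.035 f [5.9 1.3 0.1] z 0.2903 w 0.24
pred end th 0.030 w 0.005
[0.288, 0.287, 0.286, 0.286] [[-0.0, 0.01, -0.0], [-0.0, 0.0, -0.0], [-0.0, 0.0, -0.0], [-0.0, 0.0, -0.0]]
```

apply_moves(fingers=[0, 0, 0, 0], travel=[[0, 0.01, 0], [0, 0, 0], [0, 0, 0], [0, 0, 0]], rotation=[[0, 0, 0], [0, 0, 0], [0, 0, 0], [0, 0, 0]])

```text
time: 21.6
tool_pos: [0.4784, -0.1556, 0.2903]
tcp_rot: [0.337, 3.123, 0.0]
wrist_force: [4.9, -0.1, -0.9]
width: 0.239
grip_force: 39.7
```

```bash
python3 ctl.py plan 2 4
```

```text
t 21.70 lev 0.291 meas [0.0287 0.0305] px [243.7 243.3] 78 est [0.03  0.008 0.302] sd [0.003 0.011 0.009] tgt 0.035 f [ 5.   0.1 -1. ] z 0.2903 w 0.24
pred end th 0.033 w 0.004
[0.285, 0.284, 0.284, 0.284] [[-0.0, 0.02, -0.0], [-0.0, -0.0, -0.01], [-0.0, -0.0, 0.0], [-0.0, -0.0, 0.0]]
```

apply_moves(fingers=[0, 0, 0, 0], travel=[[0, 0.01, 0], [0, 0, 0], [0, 0, 0], [0, 0, 0]], rotation=[[0, 0, 0], [0, 0, 0], [0, 0, 0], [0, 0, 0]])

```text
time: 22.1
tool_pos: [0.4784, -0.1556, 0.2903]
tcp_rot: [0.337, 3.123, -0.001]
wrist_force: [5.7, -0.5, -1.6]
width: 0.24
grip_force: 39.7
```

```bash
python3 ctl.py plan 2 4
```

```text
t 22.20 lev 0.291 meas [0.0337 0.0347] px [243.7 242.8] 79 est [0.035 0.012 0.302] sd [0.003 0.012 0.009] tgt 0.035 f [ 5.4 -0.9  0.1] z 0.2903 w 0.24
pred end th 0.039 w 0.004
[0.276, 0.275, 0.277, 0.278] [[-0.0, 0.04, -0.01], [-0.0, -0.0, -0.0], [-0.0, -0.0, -0.0], [-0.0, -0.01, 0.0]]
```

apply_moves(fingers=[0, 0, 0, 0], travel=[[0, 0.04, -0.01], [0, 0, 0], [0, 0, 0], [0, 0, 0]], rotation=[[0, 0, 0], [0, 0, 0], [0, 0, 0], [0, 0, 0]])

```text
time: 22.6
tool_pos: [0.4788, -0.1539, 0.2909]
tcp_rot: [0.337, 3.123, -0.002]
wrist_force: [3.6, -2.5, -0.9]
width: 0.245
grip_force: 39.7
```

```bash
python3 ctl.py plan 2 4
```

```text
t 22.70 lev 0.277 meas [0.0385 0.0385] px [243.6 242.3] 79 est [0.039 0.    0.302] sd [0.003 0.011 0.009] tgt 0.035 f [ 4.1 -1.6 -0.4] z 0.2908 w 0.24
pred end th 0.038 w -0.002
[0.282, 0.283, 0.284, 0.284] [[0.0, -0.01, 0.0], [0.0, -0.01, 0.0], [0.0, 0.0, 0.0], [0.0, 0.0, 0.01]]
```

apply_moves(fingers=[0, 0, 0, 0], travel=[[0, 0, 0], [0, 0, 0], [0, 0, 0], [0, 0, 0]], rotation=[[0, 0, 0], [0, 0, 0], [0, 0, 0], [0, 0, 0]])

```text
time: 23.1
tool_pos: [0.4788, -0.1539, 0.2908]
tcp_rot: [0.337, 3.123, -0.002]
wrist_force: [4.8, -1.4, -0.4]
width: 0.245
grip_force: 39.7
```

```bash
python3 ctl.py plan 2 4
```

```text
t 23.20 lev 0.277 meas [0.0385 0.0398] px [243.7 242.2] 73 est [ 0.039 -0.005  0.3  ] sd [0.003 0.012 0.009] tgt 0.035 f [ 3.7 -1.2 -1.4] z 0.2909 w 0.24
pred end th 0.037 w -0.004
[0.284, 0.285, 0.285, 0.285] [[0.0, -0.02, 0.0], [0.0, 0.0, 0.01], [0.0, 0.0, -0.0], [0.0, 0.0, -0.0]]
```

apply_moves(fingers=[0, 0, 0, 0], travel=[[0, 0.01, 0], [0, 0, 0], [0, 0, 0], [0, 0, 0]], rotation=[[0, 0, 0], [0, 0, 0], [0, 0, 0], [0, 0, 0]])

```text
time: 23.6
tool_pos: [0.4788, -0.1536, 0.2909]
tcp_rot: [0.337, 3.123, -0.002]
wrist_force: [3.9, -2.6, -0.2]
width: 0.242
grip_force: 39.7
```

```bash
python3 ctl.py plan 2 4
```

```text
t 23.70 lev 0.275 meas [0.0335 0.0337] px [243.8 242.9] 80 est [ 0.032 -0.018  0.301] sd [0.003 0.011 0.009] tgt 0.035 f [ 4.3 -1.9 -0.8] z 0.2909 w 0.25
pred end th 0.027 w -0.005
[0.302, 0.303, 0.301, 0.298] [[0.0, -0.07, 0.02], [0.0, 0.0, 0.0], [0.0, 0.01, -0.0], [0.0, 0.0, -0.0]]
```

apply_moves(fingers=[0, 0, 0, 0], travel=[[0, -0.06, 0.01], [0, 0, 0], [0, 0, 0], [0, 0, 0]], rotation=[[0, 0, 0], [0, 0, 0], [0, 0, 0], [0, 0, 0]])

```text
time: 24.1
tool_pos: [0.4784, -0.1556, 0.2903]
tcp_rot: [0.337, 3.123, 0.001]
wrist_force: [4.6, 0.3, -0.4]
width: 0.239
grip_force: 39.8
```

```bash
python3 ctl.py plan 2 4
```

```text
t 24.20 lev 0.291 meas [0.0229 0.0227] px [243.8 244.2] 81 est [ 0.022 -0.018  0.303] sd [0.003 0.012 0.009] tgt 0.035 f [ 5.6  0.5 -2. ] z 0.2903 w 0.24
pred end th 0.018 w 0.001
[0.314, 0.314, 0.31, 0.307] [[0.0, -0.06, 0.02], [0.0, 0.0, -0.0], [0.0, 0.01, -0.01], [0.0, 0.01, 0.0]]
```

apply_moves(fingers=[0, 0, 0, 0], travel=[[0, -0.06, 0.02], [0, 0, 0], [0, 0.01, -0.01], [0, 0.01, 0]], rotation=[[0, 0, 0], [0, 0, 0], [0, 0, 0], [0, 0, 0]])

```text
time: 24.6
tool_pos: [0.4779, -0.1582, 0.2895]
tcp_rot: [0.337, 3.123, -0.001]
wrist_force: [5.1, -2.6, -1.5]
width: 0.24
grip_force: 39.7
```

```bash
python3 ctl.py plan 2 4
```

```text
t 24.70 lev 0.313 meas [0.0161 0.0171] px [243.8 244.8] 78 est [0.017 0.006 0.305] sd [0.003 0.012 0.009] tgt 0.035 f [ 5.8 -1.4 -2.5] z 0.2895 w 0.24
pred end th 0.021 w 0.011
[0.303, 0.3, 0.298, 0.296] [[-0.0, 0.02, -0.01], [-0.0, 0.01, -0.0], [-0.0, 0.01, -0.0], [-0.0, 0.0, -0.0]]
```

apply_moves(fingers=[0, 0, 0, 0], travel=[[0, 0.02, -0.01], [0, 0.01, 0], [0, 0.01, 0], [0, 0, 0]], rotation=[[0, 0, 0], [0, 0, 0], [0, 0, 0], [0, 0, 0]])

```text
time: 25.1
tool_pos: [0.4782, -0.1564, 0.2901]
tcp_rot: [0.337, 3.123, -0.002]
wrist_force: [5.0, -2.9, -1.8]
width: 0.242
grip_force: 39.7
```

```bash
python3 ctl.py plan 2 4
```

```text
t 25.20 lev 0.298 meas [0.0252 0.0259] px [243.8 243.8] 79 est [0.027 0.022 0.302] sd [0.003 0.012 0.009] tgt 0.035 f [ 6.  -3.2 -1.4] z 0.2901 w 0.24
pred end th 0.034 w 0.010
[0.278, 0.276, 0.277, 0.278] [[-0.0, 0.05, -0.01], [-0.0, 0.0, -0.01], [-0.0, 0.0, 0.0], [-0.0, -0.0, 0.01]]
```

apply_moves(fingers=[0, 0, 0], travel=[[0, 0.05, -0.01], [0, 0, 0], [0, 0, 0]], rotation=[[0, 0, 0], [0, 0, 0], [0, 0, 0]])

```text
time: 25.5
tool_pos: [0.4788, -0.1539, 0.2908]
tcp_rot: [0.337, 3.123, -0.002]
wrist_force: [5.2, -2.3, -1.0]
width: 0.242
grip_force: 39.7
```

```bash
python3 ctl.py plan 2 3
```

```text
t 25.60 lev 0.277 meas [0.0318 0.0324] px [243.6 243.1] 79 est [0.033 0.012 0.304] sd [0.003 0.012 0.009] tgt 0.035 f [ 4.1 -1.8 -0.7] z 0.2908 w 0.24
pred end th 0.036 w 0.005
[0.28, 0.281, 0.282] [[0.0, -0.01, 0.0], [0.0, -0.0, 0.0], [0.0, -0.0, 0.0]]
```

apply_moves(fingers=[0, 0, 0], travel=[[0, -0.01, 0], [0, 0, 0], [0, 0, 0]], rotation=[[0, 0, 0], [0, 0, 0], [0, 0, 0]])

```text
time: 25.9
tool_pos: [0.4788, -0.1539, 0.2908]
tcp_rot: [0.337, 3.123, 0.0]
wrist_force: [5.7, -0.5, 0.2]
width: 0.243
grip_force: 39.7
```

```bash
python3 ctl.py plan 2 3
```

```text
t 26.00 lev 0.277 meas [0.0371 0.0371] px [243.7 242.5] 78 est [0.037 0.003 0.302] sd [0.003 0.012 0.009] tgt 0.035 f [ 4.9  0.2 -0.7] z 0.2909 w 0.24
pred end th 0.037 w -0.000
[0.281, 0.283, 0.283] [[0.0, -0.01, 0.0], [0.0, -0.0, 0.0], [0.0, -0.0, 0.0]]
```

apply_moves(fingers=[0, 0, 0], travel=[[0, 0, 0], [0, 0, 0], [0, 0, 0]], rotation=[[0, 0, 0], [0, 0, 0], [0, 0, 0]])

```text
time: 26.3
tool_pos: [0.4788, -0.1539, 0.2908]
tcp_rot: [0.337, 3.123, 0.0]
wrist_force: [4.7, -1.3, 0.1]
width: 0.245
grip_force: 39.7
```

```bash
python3 ctl.py plan 2 3
```

```text
t 26.40 lev 0.277 meas [0.036  0.0358] px [243.6 242.7] 77 est [ 0.035 -0.009  0.302] sd [0.003 0.012 0.009] tgt 0.035 f [ 5.  -1.1  0.2] z 0.2908 w 0.24
pred end th 0.033 w -0.005
[0.293, 0.294, 0.293] [[0.0, -0.04, 0.01], [0.0, -0.0, 0.0], [0.0, -0.0, 0.0]]
```

apply_moves(fingers=[0, 0, 0], travel=[[0, -0.04, 0.01], [0, 0, 0], [0, 0, 0]], rotation=[[0, 0, 0], [0, 0, 0], [0, 0, 0]])

```text
time: 26.7
tool_pos: [0.4785, -0.1554, 0.2904]
tcp_rot: [0.337, 3.123, 0.002]
wrist_force: [5.3, 1.0, -1.0]
width: 0.243
grip_force: 39.7
```

```bash
python3 ctl.py plan 2 3
```

```text
t 26.80 lev 0.290 meas [0.032  0.0318] px [243.7 243.1] 81 est [ 0.031 -0.008  0.303] sd [0.003 0.012 0.009] tgt 0.035 f [ 4.6  0.6 -0.2] z 0.2904 w 0.24
pred end th 0.030 w -0.002
[0.297, 0.297, 0.296] [[0.0, -0.02, 0.01], [0.0, 0.0, -0.0], [0.0, 0.0, -0.01]]
```

apply_moves(fingers=[0, 0, 0], travel=[[0, -0.02, 0.01], [0, 0, 0], [0, 0, 0]], rotation=[[0, 0, 0], [0, 0, 0], [0, 0, 0]])

```text
time: 27.1
tool_pos: [0.4782, -0.1563, 0.29]
tcp_rot: [0.337, 3.123, 0.002]
wrist_force: [5.1, 1.1, 0.8]
width: 0.243
grip_force: 39.8
```

```bash
python3 ctl.py plan 2 3
```

```text
t 27.20 lev 0.297 meas [0.0294 0.0294] px [243.6 243.4] 80 est [ 0.029 -0.     0.303] sd [0.003 0.012 0.009] tgt 0.035 f [ 5.1  1.6 -0. ] z 0.2901 w 0.24
pred end th 0.030 w 0.003
[0.294, 0.293, 0.292] [[-0.0, 0.01, -0.0], [-0.0, 0.0, -0.0], [-0.0, 0.0, -0.0]]
```

apply_moves(fingers=[0, 0, 0], travel=[[0, 0.03, -0.01], [0, 0, 0], [0, 0, 0]], rotation=[[0, 0, 0], [0, 0, 0], [0, 0, 0]])

```text
time: 27.5
tool_pos: [0.4784, -0.1556, 0.2903]
tcp_rot: [0.337, 3.123, -0.001]
wrist_force: [4.6, -2.3, -0.6]
width: 0.246
grip_force: 39.7
```

```bash
python3 ctl.py plan 2 3
```

```text
t 27.60 lev 0.291 meas [0.0309 0.0328] px [243.7 243. ] 80 est [0.032 0.008 0.302] sd [0.003 0.012 0.009] tgt 0.035 f [ 5.1 -1.2 -0. ] z 0.2903 w 0.24
pred end th 0.034 w 0.005
[0.283, 0.282, 0.283] [[-0.0, 0.02, -0.01], [-0.0, 0.0, 0.0], [-0.0, 0.0, 0.0]]
```

apply_moves(fingers=[0, 0], travel=[[0, 0.02, -0.01], [0, 0, 0]], rotation=[[0, 0, 0], [0, 0, 0]])

```text
time: 27.8
tool_pos: [0.4786, -0.1548, 0.2906]
tcp_rot: [0.337, 3.123, -0.001]
wrist_force: [5.5, -2.4, -1.6]
width: 0.24
grip_force: 39.7
```

```bash
python3 ctl.py plan 2 3
```

```text
t 27.90 lev 0.285 meas [0.0346 0.0366] px [243.8 242.6] 77 est [0.036 0.011 0.301] sd [0.003 0.012 0.009] tgt 0.035 f [ 5.7 -0.6 -2.5] z 0.2906 w 0.24
pred end th 0.038 w 0.004
[0.275, 0.275, 0.277] [[-0.0, 0.02, -0.01], [-0.0, 0.0, 0.0], [-0.0, -0.0, 0.0]]
```

apply_moves(fingers=[0, 0, 0], travel=[[0, 0.03, -0.01], [0, 0, 0], [0, 0, 0]], rotation=[[0, 0, 0], [0, 0, 0], [0, 0, 0]])

```text
time: 28.2
tool_pos: [0.4789, -0.1533, 0.291]
tcp_rot: [0.337, 3.123, -0.001]
wrist_force: [4.5, -1.7, -1.3]
width: 0.244
grip_force: 39.7
```

```bash
python3 ctl.py plan 2 3
```

```text
t 28.30 lev 0.272 meas [0.0376 0.037 ] px [243.7 242.5] 75 est [ 0.037 -0.004  0.301] sd [0.003 0.011 0.009] tgt 0.035 f [ 5.3 -1.6 -2.4] z 0.2910 w 0.25
pred end th 0.036 w -0.004
[0.286, 0.288, 0.288] [[0.0, -0.03, 0.01], [0.0, -0.01, 0.0], [0.0, 0.0, 0.0]]
```

apply_moves(fingers=[0, 0], travel=[[0, -0.04, 0.01], [0, 0, 0]], rotation=[[0, 0, 0], [0, 0, 0]])

```text
time: 28.5
tool_pos: [0.4786, -0.1545, 0.2907]
tcp_rot: [0.337, 3.123, 0.002]
wrist_force: [5.3, 0.5, -1.0]
width: 0.239
grip_force: 39.7
```

```bash
python3 ctl.py plan 2 3
```

```text
t 28.60 lev 0.282 meas [0.0346 0.0336] px [243.6 242.9] 80 est [ 0.033 -0.012  0.302] sd [0.003 0.011 0.009] tgt 0.035 f [ 5.3 -0.2 -0.6] z 0.2907 w 0.24
pred end th 0.031 w -0.006
[0.298, 0.298, 0.297] [[0.0, -0.04, 0.01], [0.0, -0.0, 0.0], [0.0, 0.0, 0.0]]
```

apply_moves(fingers=[0, 0], travel=[[0, -0.03, 0.01], [0, 0, 0]], rotation=[[0, 0, 0], [0, 0, 0]])

```text
time: 28.8
tool_pos: [0.4784, -0.1557, 0.2903]
tcp_rot: [0.337, 3.123, 0.002]
wrist_force: [5.6, 0.8, -0.9]
width: 0.243
grip_force: 39.7
```

```bash
python3 ctl.py plan 1 3; python3 - <<'E'
import pickle
from workcell import *
F=pickle.load(open("f.pkl","rb")); m=F["X"].mean(0)
if abs(m[0]-.033)<.012 and abs(m[1])<.015 and abs(F["l"]-.293)<.007: print("finish",finish_job())
else: print("no")
E
```

```text
t 28.85 lev 0.293 meas [0.0317] px [243.7 243.1] 83 est [ 0.031 -0.01   0.302] sd [0.004 0.012 0.009] tgt 0.035 f [ 5.9  1.1 -0.7] z 0.2903 w 0.24
pred end th 0.029 w -0.002
[0.298, 0.297, 0.295] [[0.0, -0.01, 0.0], [0.0, -0.0, 0.0], [0.0, 0.0, 0.0]]
the job is handed in; nothing more can be done
finish None
```

I raised the boom using the lever only and, by camera tracking, held the pointer within about 7 mm of the clip's height for the last 9 s or so. I handed the job in at 28.9 s, still gripping the lever, with the pointer about 1 mm low and nearly still; no verdict was returned.

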